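# Shake six chocolate balls evenly into a sectioned serving tray

## Robot

A 7-joint arm with a two-finger parallel gripper is mounted at the origin on the work surface. World frame = base frame: x ahead of the robot, y to its left, z up, the work surface at z = 0. Lengths are in mm, angles in rad, forces in N, time in s.
With the tool pointing down it reaches from about 400 to 875 mm from the base axis. Payload 6.5 kg.
Tool frame: the origin (TCP) lies midway between the tips of the shut fingers; the grasp point (between the pads) lies 19 mm behind it; z points along the fingers, x is the direction in which the jaws open and shut, and the axes are right-handed (so a half turn about z gives the same grasp; the last joint's range is limited). The gripper opens to 85 mm and grips with 20 to 120 N. Pads are 22 mm wide; open, the fingers measure 114 mm over their backs; the gripper's body (76 mm by 85 mm) begins 54 mm behind the grasp point. The pads swing forward as they close: fully open they stand 13 mm farther back than shut.
Start: joints at [1.059, 0.536, -0.004, 1.538, 0.003, 1.067, -0.071], TCP at [280.262, -586.467, 231.29] pointing down, gripper open.
Joint ranges: [-2.7, 2.7], [-0.37, 2.16], [-1.27, 1.26], [0.24, 2.4], [-1.31, 4.45], [0.19, 1.91], [-2.76, 2.76]. Speed limits (rad/s): [2.39, 2.39, 3.14, 3.14, 3.14, 3.14, 3.14].

## Interface

Orientations are given as [roll, pitch, yaw] about the fixed x, y, z axes, in that order (R = Rz(yaw) Ry(pitch) Rx(roll)).
In Python, from workcell import get_obs, viewer, ticket gives the robot as it stands.
- The arm moves only by the tool play_rows, never from a script. Its argument "motion" is a list of rows, each an object with "delta_pos": the shift along the tool's x, y, z in m, a list of three; "delta_rot": the turn, a rotation vector about the tool's x, y, z in rad, a list of three; "fingers": the finger opening in m, from 0 to 0.0854. A call has 1 to 20 rows; each row is the pose to reach, as a shift and turn from the pose commanded when the call began, along the tool's axes at that moment; what a row does not reach only later rows make up. A row lasts 1/8 s, in which the tool goes at most 62.5 mm and 10.7 degrees, less where a joint would pass 70% of its speed; a pose out of reach is approached as far as the arm can. A call with a gripper value outside its range is refused whole. The fingers move at their own pace and stop on an object; "grip_force" is the grip in N (left out, the last holds). Time passes only in rows, so rows that repeat a pose let the fingers close. It gives the time, the measured TCP pose, the force and the opening at its end, in the units of the state.
- get_obs(): the state, without advancing time (a new reading comes with each control period).
- viewer.camera(name): name is "scene" or "top"; returns the picture (384x512x3 uint8, red, green, blue); there is no depth.
- viewer.camera_params(name): a dict with "fx", "fy", "cx", "cy" (pixels), "extrinsics" (4x4, takes a point from camera to world coordinates). Camera axes: x right, y up, looking along -z (the intrinsics and any distortion apply to the point x, -y, -z); pixel columns grow to the right and rows downward; lengths in mm; the calibration is good to about 2 mm. A picture is of the moment at which its call begins. camera_params takes no time and is no camera call.
- ticket.finish_job(): hands the job in, once; it reports no verdict.
The state is a dict: "time": time; "joint_positions": joint angles; "qvel": joint speeds; "tau": joint torques, N m; "tcp_pos": TCP position; "tool_rot": TCP orientation; "force": force on the tool from outside, world axes, zero at the start; "moment": the same for the moment, N m; "opening": opening from 0.0 (shut) to 1.0 (fully open).
Only numpy, scipy, OpenCV 4.12 (cv2) and the standard library are available. Lean on these libraries where they do the work, as an engineer would, in place of code of your own. Each camera call takes 0.05 s, during which the arm holds its last target.

## Task

Pick up the steel shaker that holds the six chocolate balls, carry it, spilling none, over the three-section wooden tray and shake the balls out evenly along the tray: two to a section is ideal, and every section must get at least one and none more than three, with no ball left in the shaker or outside the tray. Then stand the empty shaker upright on the bare shelf, clear of the tray, and let go; the tray stays where it lies.

Things in the scene. Friction and masses are not known exactly. Their poses are not given: they have to be found in the camera images.
- shaker: The shaker with the six balls: open-topped steel trough 102 mm long (x), 63 wide (y), side and back walls 46 high, 240 g empty, black handle over its back (+x) end. Its -x end is the open mouth, 58 mm wide, at the start turned roughly towards the robot. Origin: middle of the underside, z up; back wall at x +52 mm. A like but shorter, empty steel shaker near by is not wanted.
- grip (a point): Grip point in the shaker's handle, 58 mm to +x of the shaker's origin and 85 mm above its underside. The handle is a black plastic block 60 mm long (x), 18 thick (y; close the fingers along y) and 44 high, from 60 to 104 mm above the underside. Axes as the shaker's.
- mouth (a point): Middle of the mouth's lip, 49.5 mm to -x of the shaker's origin, 8 mm above its underside. Behind it lie three bays, each 33 mm long with two balls side by side; their floors rise towards the mouth by 8 degrees (front bay), 18 (middle), 28 (rear). Carried level it spills none; tipped mouth-down, the pairs roll out in turn at tilts of about 11, 21 and 31 degrees, earlier if jerked forward.
- tray: Wooden serving tray, 162 mm (x) by 322 (y), 700 g, loose, long side to the robot. Floor 8 mm thick; outer walls 6 mm thick, rim 28 mm above the shelf. Two ribs 5 mm thick, tops 21 mm above the shelf, at y = -52.5 and +52.5 mm, part it into three sections in a row along y, each about 150 mm (x) by 100 (y), centres at y = -105, 0 and +105 mm. Origin: middle of its underside, z up.
- choc0: dark chocolate ball, 25 mm across, 10 g, hard, rolls easily; starts in the front (mouth) bay of the shaker, on its +y side. Origin at its centre.
- choc1: dark chocolate ball, 25 mm across, 10 g, hard, rolls easily; starts in the front (mouth) bay of the shaker, on its -y side. Origin at its centre.
- choc2: dark chocolate ball, 25 mm across, 10 g, hard, rolls easily; starts in the middle bay of the shaker, on its +y side. Origin at its centre.
- choc3: dark chocolate ball, 25 mm across, 10 g, hard, rolls easily; starts in the middle bay of the shaker, on its -y side. Origin at its centre.
- choc4: dark chocolate ball, 25 mm across, 10 g, hard, rolls easily; starts in the rear bay of the shaker, on its +y side. Origin at its centre.
- choc5: dark chocolate ball, 25 mm across, 10 g, hard, rolls easily; starts in the rear bay of the shaker, on its -y side. Origin at its centre.
There are look-alikes about, which are no part of the job. Leave any orange look-alike of the shaker alone.

How it is judged (in metres and radians):
On the way:
1. the shaker is held over or beside the tray, its underside at least 45 mm above the shelf and within 300 mm of the tray's middle, with all six balls still in it (height (world z) of shaker above 0.045 m and horizontal distance between shaker and tray below 0.3 m and distance between each of choc0, choc1, choc2, choc3, choc4, choc5 and shaker below 0.07 m), for 0.1 s.
At the end, for the whole second after the job is handed in: All six balls lie at rest inside the tray; each of the three sections (parted at y = -52.5 and +52.5 mm of the tray) holds at least one and at most three; the shaker stands on the shelf, tilted less than about 8 degrees, at rest, and not touching the tray; the tray lies flat (x of choc0 in the frame of tray between -0.076 and 0.076 m and y of choc0 in the frame of tray between -0.156 and 0.156 m and z of choc0 in the frame of tray between 0.008 and 0.05 m and linear speed of each of choc0, choc1, choc2, choc3, choc4, choc5 below 0.05 m/s and x of choc1 in the frame of tray between -0.076 and 0.076 m and y of choc1 in the frame of tray between -0.156 and 0.156 m and z of choc1 in the frame of tray between 0.008 and 0.05 m and x of choc2 in the frame of tray between -0.076 and 0.076 m and y of choc2 in the frame of tray between -0.156 and 0.156 m and z of choc2 in the frame of tray between 0.008 and 0.05 m and x of choc3 in the frame of tray between -0.076 and 0.076 m and y of choc3 in the frame of tray between -0.156 and 0.156 m and z of choc3 in the frame of tray between 0.008 and 0.05 m and x of choc4 in the frame of tray between -0.076 and 0.076 m and y of choc4 in the frame of tray between -0.156 and 0.156 m and z of choc4 in the frame of tray between 0.008 and 0.05 m and x of choc5 in the frame of tray between -0.076 and 0.076 m and y of choc5 in the frame of tray between -0.156 and 0.156 m and z of choc5 in the frame of tray between 0.008 and 0.05 m and y of any of choc0, choc1, choc2, choc3, choc4, choc5 in the frame of tray above 0.0525 m and not (y of each of choc0, choc1, choc2, choc3 in the frame of tray above 0.0525 m or y of each of choc0, choc1, choc2, choc4 in the frame of tray above 0.0525 m or y of each of choc0, choc1, choc2, choc5 in the frame of tray above 0.0525 m or y of each of choc0, choc1, choc3, choc4 in the frame of tray above 0.0525 m or y of each of choc0, choc1, choc3, choc5 in the frame of tray above 0.0525 m or y of each of choc0, choc1, choc4, choc5 in the frame of tray above 0.0525 m or y of each of choc0, choc2, choc3, choc4 in the frame of tray above 0.0525 m or y of each of choc0, choc2, choc3, choc5 in the frame of tray above 0.0525 m or y of each of choc0, choc2, choc4, choc5 in the frame of tray above 0.0525 m or y of each of choc0, choc3, choc4, choc5 in the frame of tray above 0.0525 m or y of each of choc1, choc2, choc3, choc4 in the frame of tray above 0.0525 m or y of each of choc1, choc2, choc3, choc5 in the frame of tray above 0.0525 m or y of each of choc1, choc2, choc4, choc5 in the frame of tray above 0.0525 m or y of each of choc1, choc3, choc4, choc5 in the frame of tray above 0.0525 m or y of each of choc2, choc3, choc4, choc5 in the frame of tray above 0.0525 m) and (y of choc0 in the frame of tray between -0.0525 and 0.0525 m or y of choc1 in the frame of tray between -0.0525 and 0.0525 m or y of choc2 in the frame of tray between -0.0525 and 0.0525 m or y of choc3 in the frame of tray between -0.0525 and 0.0525 m or y of choc4 in the frame of tray between -0.0525 and 0.0525 m or y of choc5 in the frame of tray between -0.0525 and 0.0525 m) and not ((y of choc0 in the frame of tray between -0.0525 and 0.0525 m and y of choc1 in the frame of tray between -0.0525 and 0.0525 m and y of choc2 in the frame of tray between -0.0525 and 0.0525 m and y of choc3 in the frame of tray between -0.0525 and 0.0525 m) or (y of choc0 in the frame of tray between -0.0525 and 0.0525 m and y of choc1 in the frame of tray between -0.0525 and 0.0525 m and y of choc2 in the frame of tray between -0.0525 and 0.0525 m and y of choc4 in the frame of tray between -0.0525 and 0.0525 m) or (y of choc0 in the frame of tray between -0.0525 and 0.0525 m and y of choc1 in the frame of tray between -0.0525 and 0.0525 m and y of choc2 in the frame of tray between -0.0525 and 0.0525 m and y of choc5 in the frame of tray between -0.0525 and 0.0525 m) or (y of choc0 in the frame of tray between -0.0525 and 0.0525 m and y of choc1 in the frame of tray between -0.0525 and 0.0525 m and y of choc3 in the frame of tray between -0.0525 and 0.0525 m and y of choc4 in the frame of tray between -0.0525 and 0.0525 m) or (y of choc0 in the frame of tray between -0.0525 and 0.0525 m and y of choc1 in the frame of tray between -0.0525 and 0.0525 m and y of choc3 in the frame of tray between -0.0525 and 0.0525 m and y of choc5 in the frame of tray between -0.0525 and 0.0525 m) or (y of choc0 in the frame of tray between -0.0525 and 0.0525 m and y of choc1 in the frame of tray between -0.0525 and 0.0525 m and y of choc4 in the frame of tray between -0.0525 and 0.0525 m and y of choc5 in the frame of tray between -0.0525 and 0.0525 m) or (y of choc0 in the frame of tray between -0.0525 and 0.0525 m and y of choc2 in the frame of tray between -0.0525 and 0.0525 m and y of choc3 in the frame of tray between -0.0525 and 0.0525 m and y of choc4 in the frame of tray between -0.0525 and 0.0525 m) or (y of choc0 in the frame of tray between -0.0525 and 0.0525 m and y of choc2 in the frame of tray between -0.0525 and 0.0525 m and y of choc3 in the frame of tray between -0.0525 and 0.0525 m and y of choc5 in the frame of tray between -0.0525 and 0.0525 m) or (y of choc0 in the frame of tray between -0.0525 and 0.0525 m and y of choc2 in the frame of tray between -0.0525 and 0.0525 m and y of choc4 in the frame of tray between -0.0525 and 0.0525 m and y of choc5 in the frame of tray between -0.0525 and 0.0525 m) or (y of choc0 in the frame of tray between -0.0525 and 0.0525 m and y of choc3 in the frame of tray between -0.0525 and 0.0525 m and y of choc4 in the frame of tray between -0.0525 and 0.0525 m and y of choc5 in the frame of tray between -0.0525 and 0.0525 m) or (y of choc1 in the frame of tray between -0.0525 and 0.0525 m and y of choc2 in the frame of tray between -0.0525 and 0.0525 m and y of choc3 in the frame of tray between -0.0525 and 0.0525 m and y of choc4 in the frame of tray between -0.0525 and 0.0525 m) or (y of choc1 in the frame of tray between -0.0525 and 0.0525 m and y of choc2 in the frame of tray between -0.0525 and 0.0525 m and y of choc3 in the frame of tray between -0.0525 and 0.0525 m and y of choc5 in the frame of tray between -0.0525 and 0.0525 m) or (y of choc1 in the frame of tray between -0.0525 and 0.0525 m and y of choc2 in the frame of tray between -0.0525 and 0.0525 m and y of choc4 in the frame of tray between -0.0525 and 0.0525 m and y of choc5 in the frame of tray between -0.0525 and 0.0525 m) or (y of choc1 in the frame of tray between -0.0525 and 0.0525 m and y of choc3 in the frame of tray between -0.0525 and 0.0525 m and y of choc4 in the frame of tray between -0.0525 and 0.0525 m and y of choc5 in the frame of tray between -0.0525 and 0.0525 m) or (y of choc2 in the frame of tray between -0.0525 and 0.0525 m and y of choc3 in the frame of tray between -0.0525 and 0.0525 m and y of choc4 in the frame of tray between -0.0525 and 0.0525 m and y of choc5 in the frame of tray between -0.0525 and 0.0525 m)) and y of any of choc0, choc1, choc2, choc3, choc4, choc5 in the frame of tray below -0.0525 m and not (y of each of choc0, choc1, choc2, choc3 in the frame of tray below -0.0525 m or y of each of choc0, choc1, choc2, choc4 in the frame of tray below -0.0525 m or y of each of choc0, choc1, choc2, choc5 in the frame of tray below -0.0525 m or y of each of choc0, choc1, choc3, choc4 in the frame of tray below -0.0525 m or y of each of choc0, choc1, choc3, choc5 in the frame of tray below -0.0525 m or y of each of choc0, choc1, choc4, choc5 in the frame of tray below -0.0525 m or y of each of choc0, choc2, choc3, choc4 in the frame of tray below -0.0525 m or y of each of choc0, choc2, choc3, choc5 in the frame of tray below -0.0525 m or y of each of choc0, choc2, choc4, choc5 in the frame of tray below -0.0525 m or y of each of choc0, choc3, choc4, choc5 in the frame of tray below -0.0525 m or y of each of choc1, choc2, choc3, choc4 in the frame of tray below -0.0525 m or y of each of choc1, choc2, choc3, choc5 in the frame of tray below -0.0525 m or y of each of choc1, choc2, choc4, choc5 in the frame of tray below -0.0525 m or y of each of choc1, choc3, choc4, choc5 in the frame of tray below -0.0525 m or y of each of choc2, choc3, choc4, choc5 in the frame of tray below -0.0525 m) and height (world z) of shaker between -0.005 and 0.012 m and angle between shaker's own z axis and vertical below 0.15 rad and linear speed of shaker below 0.03 m/s and angle between tray's own z axis and vertical below 0.1 rad and contact force between shaker and tray below 0.1 N).
It fails at once if the tray is shoved more than 60 mm from where it lay (distance of tray from where it was at the start of the episode above 0.06 m).
It also fails if it takes over 72 s, if anything falls off the work surface, if the arm or the gripper's body presses on something with over 40 N, if the wrist force passes 120 N, or if a joint passes its speed limit or range.

## Working session

There is one attempt and no reset: what is moved stays moved. The work goes in short steps, Python scripts to look and compute and a tool call to move; the robot and the scene stay as the last step left them, time stands still between calls to the robot, and variables do not carry over. Pictures are saved under pics/ and viewed, and the job is handed in when it is done.

Besides the shell and the picture viewer there is one more tool, called after "Request:" by a JSON object that holds its "api" and its "payload". play_rows: Moves the arm, as the interface text tells. Its arguments: {"type":"object","properties":{"motion":{"type":"array","items":{"type":"object","properties":{"delta_pos":{"type":"array","items":{"type":"number"}},"delta_rot":{"type":"array","items":{"type":"number"}},"fingers":{"type":"number"}}}},"grip_force":{"type":"number"}},"required":["motion"]}

```bash
ls; mkdir -p pics
python3 - <<'E'
from workcell import get_obs, viewer
import cv2
o=get_obs()
for k in o: print(k,o[k])
for n in ("scene","top"):
    im=viewer.camera(n); cv2.imwrite(f"pics/{n}0.png",im[:,:,::-1])
    p=viewer.camera_params(n); print(n,p)
E
```

```text
pics
time 0.0
joint_positions [ 1.05878038  0.53718205 -0.00445282  1.53887066  0.00259958  1.0672555
 -0.07120239]
qvel [-0.0028284   0.00027323  0.00214215 -0.0006231   0.00091322 -0.0013537
 -0.00094404]
tau [-2.46311583e-04 -5.83412862e+01  1.04843706e+00 -2.59107935e+01
  1.22686703e-02  9.41640639e-03  7.17643502e-06]
tcp_pos [ 280.00134509 -585.91324579  230.40359978]
tool_rot [ 3.14147482e+00  1.70569738e-03 -1.12489893e+00]
force [0.5123774  0.47607544 0.49313078]
moment [-0.02539974 -0.034697   -0.01466216]
opening 1.00118523374174
scene {'fx': 480.7962753912379, 'fy': 480.7962753912379, 'cx': 255.63958766999215, 'cy': 188.73233499685406, 'extrinsics': array([[ 7.13239790e-01, -3.97137499e-01,  5.77555893e-01,
         1.17017007e+03],
       [ 7.00517159e-01,  3.75949046e-01, -6.06578951e-01,
        -7.85476696e+02],
       [ 2.37636603e-02,  8.37224057e-01,  5.46343451e-01,
         6.96368390e+02],
       [ 0.00000000e+00,  0.00000000e+00,  0.00000000e+00,
         1.00000000e+00]])}
top {'fx': 452.48456735323197, 'fy': 452.48456735323197, 'cx': 264.33651051528886, 'cy': 184.87111092968559, 'extrinsics': array([[-2.70905622e-02,  9.94436187e-01, -1.01797695e-01,
         4.11535308e+02],
       [-9.99509618e-01, -2.85462374e-02, -1.28699776e-02,
        -1.02087032e+02],
       [-1.57043126e-02,  1.01399120e-01,  9.94721867e-01,
         1.17966205e+03],
       [ 0.00000000e+00,  0.00000000e+00,  0.00000000e+00,
         1.00000000e+00]])}
```

View pics/scene0.png

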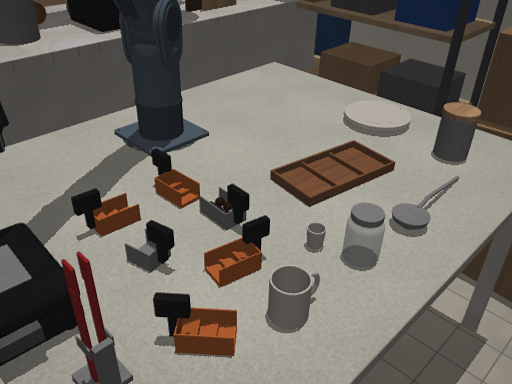

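View pics/top0.png

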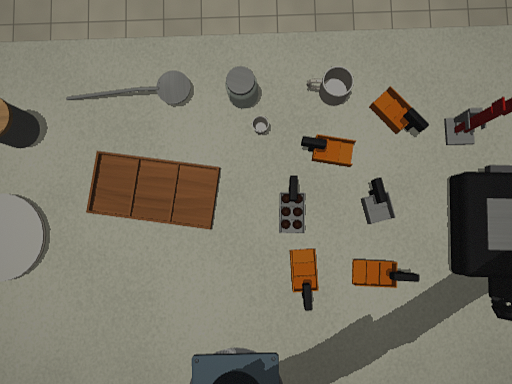

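```bash
cat > h.py <<'E'
import numpy as np, cv2
from workcell import get_obs, viewer
def P(n):
    p=viewer.camera_params(n); K=np.array([[p['fx'],0,p['cx']],[0,p['fy'],p['cy']],[0,0,1]]); return K,p['extrinsics']
def proj(n,X):
    K,E=P(n); c=(np.asarray(X,float)-E[:3,3])@E[:3,:3]; c=c*[1,-1,-1]; q=c@K.T; return q[...,:2]/q[...,2:]
def ray(n,uv,z):
    K,E=P(n); uv=np.atleast_2d(np.asarray(uv,float)); d=np.c_[uv,np.ones(len(uv))]@np.linalg.inv(K).T*[1,-1,-1]
    d=d@E[:3,:3].T; o=E[:3,3]; t=(z-o[2])/d[:,2]; return o+t[:,None]*d
E
python3 - <<'E'
from h import *
o=get_obs()
for n in("scene","top"): print(n,proj(n,o['tcp_pos']),proj(n,[0,0,0]))
im=cv2.imread("pics/top0.png")
cv2.imwrite("pics/c0.png",cv2.resize(im[160:250,255:345],None,fx=6,fy=6,interpolation=cv2.INTER_CUBIC))
cv2.imwrite("pics/t0.png",cv2.resize(im[140:240,75:235],None,fx=5,fy=5,interpolation=cv2.INTER_CUBIC))
im=cv2.imread("pics/scene0.png")
cv2.imwrite("pics/c1.png",cv2.resize(im[165:255,180:280],None,fx=6,fy=6,interpolation=cv2.INTER_CUBIC))
E
```

```text
scene [-17.93273698 167.9353834 ] [161.24620816 133.21015187]
top [510.08276254 289.22565154] [235.43354782 397.27288754]
```

View pics/c0.png

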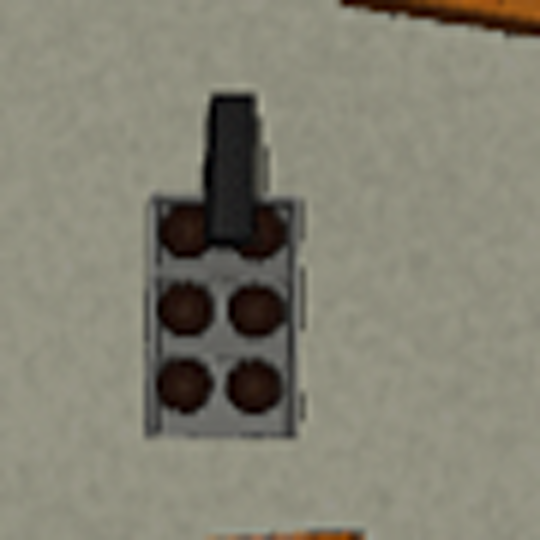

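View pics/t0.png

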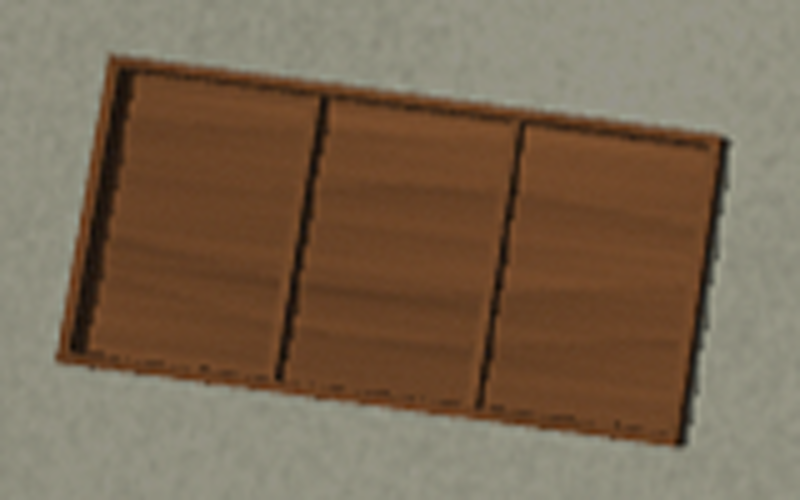

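View pics/c1.png

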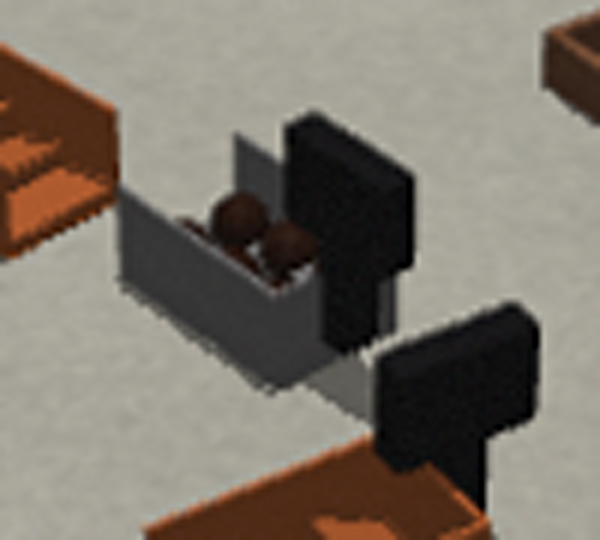

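Run:
```python
from h import *
c=lambda u,v:[u/6+255,v/6+160]
print("handle top",ray("top",[c(210,95),c(256,95),c(207,243),c(250,245)],104).round(1))
print("walls top z46",ray("top",[c(150,199),c(301,199),c(147,436),c(296,436)],46).round(1))
print("mouth z8",ray("top",[c(221,436)],8).round(1))
b=[(186,231),(261,231),(185,310),(257,310),(185,385),(254,386)]
print("balls", np.vstack([ray("top",[c(*x)],20) for x in b]).round(1))
s=lambda u,v:[u/6+180,v/6+165]
print("scene handle top",ray("scene",[s(315,113),s(288,130),s(412,178),s(393,188)],104).round(1))
t=lambda u,v:[u/5+75,v/5+140]
T=ray("top",[t(110,56),t(725,136),t(683,444),t(58,360)],28); print("tray rim",T.round(1),T.mean(0))
print("sizes",[np.linalg.norm(T[i]-T[(i+1)%4]).round(1) for i in range(4)],[np.degrees(np.arctan2(*(T[(i+1)%4]-T[i])[[1,0]])).round(2) for i in range(4)])
# others
print("orange handle",ray("top",[[301,143],[325,150]],104).round(1), ray("top",[[313,136],[355,138],[352,166]],46).round(1))
print("lower orange", ray("top",[[290,250],[316,250]],46).round(1), "grey", ray("top",[[362,198],[388,192],[393,217],[370,224]],30).round(1),ray("top",[[376,180]],104))
```

```text
handle top [[ 541.6 -150.1  104. ]
 [ 541.1 -168.5  104. ]
 [ 482.5 -147.   104. ]
 [ 481.3 -164.   104. ]]
walls top z46 [[ 505.5 -126.2   46. ]
 [ 503.7 -189.3   46. ]
 [ 406.9 -121.9   46. ]
 [ 405.2 -183.7   46. ]]
mouth z8 [[ 405.8 -154.3    8. ]]
balls [[ 493.5 -141.7   20. ]
 [ 492.6 -173.8   20. ]
 [ 459.7 -140.2   20. ]
 [ 458.9 -170.9   20. ]
 [ 427.9 -139.2   20. ]
 [ 426.6 -168.5   20. ]]
scene handle top [[ 493.2 -151.6  104. ]
 [ 494.9 -167.2  104. ]
 [ 550.2 -156.1  104. ]
 [ 550.1 -165.8  104. ]]
tray rim [[629.6 344.3  28. ]
 [578.4  25.6  28. ]
 [421.2  49.7  28. ]
 [472.7 369.4  28. ]] [525.45882563 197.24422108  28.        ]
sizes [np.float64(322.8), np.float64(159.0), np.float64(323.8), np.float64(158.9)] [np.float64(-99.13), np.float64(171.3), np.float64(80.85), np.float64(-9.08)]
orange handle [[ 620.5 -179.2  104. ]
 [ 601.7 -236.2  104. ]] [[ 648.8 -214.5   46. ]
 [ 640.5 -320.6   46. ]
 [ 569.  -309.7   46. ]]
lower orange [[ 363.4 -146.7   46. ]
 [ 361.7 -211.    46. ]] grey [[ 488.6 -334.1   30. ]
 [ 502.  -400.6   30. ]
 [ 438.4 -409.7   30. ]
 [ 422.4 -351.    30. ]] [[ 525.64398707 -354.52363819  104.        ]]
```

```bash
cat >> h.py <<'E'
import json
from scipy.spatial.transform import Rotation as Ro
def load():
    s=json.load(open("cmd.json")); return np.array(s["p"]),Ro.from_quat(s["q"])
def save(p,R): json.dump({"p":list(map(float,p)),"q":list(map(float,R.as_quat()))},open("cmd.json","w"))
def down(yaw): return Ro.from_euler('xyz',[np.pi,0,yaw])
def rows(targets,show=True):
    """targets: list of (p mm,R). prints rounded deltas; saves the last as commanded (rounded)"""
    p0,R0=load(); out=[]
    for p,R in targets:
        d=(R0.inv().apply(np.asarray(p)-p0)/1000).round(4); r=(R0.inv()*R).as_rotvec().round(4)
        out.append((d,r))
        if show: print([float(x) for x in d],[float(x) for x in r])
    d,r=out[-1]; return p0+R0.apply(d*1000),R0*Ro.from_rotvec(r)
E
python3 - <<'E'
from h import *
save([280.262,-586.467,231.29],down(-1.125))
save(*rows([([511.6,-157.4,200],down(-1.626))]))
E
```

```text
[-0.2874, -0.3937, 0.0313] [-0.0, -0.0, 0.501]
```

Request:
{"api": "play_rows", "payload": {"motion": [{"delta_pos": [-0.2874,-0.3937,0.0313],"delta_rot": [0,0,0.501],"fingers": 0.0854},{"delta_pos": [-0.2874,-0.3937,0.0313],"delta_rot": [0,0,0.501],"fingers": 0.0854},{"delta_pos": [-0.2874,-0.3937,0.0313],"delta_rot": [0,0,0.501],"fingers": 0.0854},{"delta_pos": [-0.2874,-0.3937,0.0313],"delta_rot": [0,0,0.501],"fingers": 0.0854},{"delta_pos": [-0.2874,-0.3937,0.0313],"delta_rot": [0,0,0.501],"fingers": 0.0854},{"delta_pos": [-0.2874,-0.3937,0.0313],"delta_rot": [0,0,0.501],"fingers": 0.0854},{"delta_pos": [-0.2874,-0.3937,0.0313],"delta_rot": [0,0,0.501],"fingers": 0.0854},{"delta_pos": [-0.2874,-0.3937,0.0313],"delta_rot": [0,0,0.501],"fingers": 0.0854},{"delta_pos": [-0.2874,-0.3937,0.0313],"delta_rot": [0,0,0.501],"fingers": 0.0854}], "grip_force": 100}}

```text
time: 1.23
tcp_pos: [513.2, -152.1, 199.5]
tool_rot: [-3.142, 0.002, -1.618]
force: [-0.3, -0.2, -0.2]
opening: 1.003
```

Run:
```python
from h import *
o=get_obs(); print(o['joint_positions'].round(3),o['tcp_pos'],o['tool_rot'],o['time'])
im=viewer.camera("scene"); cv2.imwrite("pics/s1.png",im[:,:,::-1])
```

```text
[ 0.25   0.383 -0.056  1.87   0.024  0.89  -1.434] [ 513.23487172 -152.12181631  199.52094141] [-3.14158787e+00  2.42709502e-03 -1.61773733e+00] 1.225
```

View pics/s1.png

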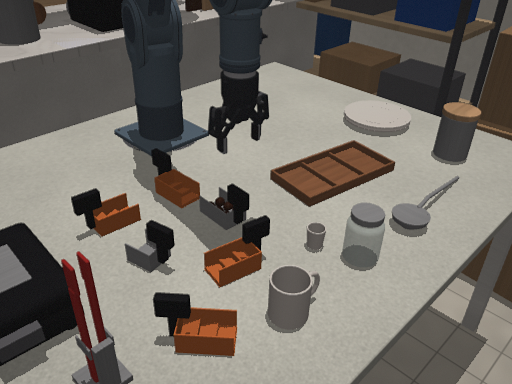

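Request:
{"api": "play_rows", "payload": {"motion": [{"delta_rot": [0,0,-0.18],"delta_pos": [0,0,0],"fingers": 0.0854},{"delta_rot": [0,0,-0.36],"delta_pos": [0,0,0],"fingers": 0.0854},{"delta_rot": [0,0,-0.54],"delta_pos": [0,0,0],"fingers": 0.0854},{"delta_rot": [0,0,-0.72],"delta_pos": [0,0,0],"fingers": 0.0854},{"delta_rot": [0,0,-0.9],"delta_pos": [0,0,0],"fingers": 0.0854},{"delta_rot": [0,0,-1.08],"delta_pos": [0,0,0],"fingers": 0.0854},{"delta_rot": [0,0,-1.26],"delta_pos": [0,0,0],"fingers": 0.0854},{"delta_rot": [0,0,-1.44],"delta_pos": [0,0,0],"fingers": 0.0854},{"delta_rot": [0,0,-1.62],"delta_pos": [0,0,0],"fingers": 0.0854},{"delta_rot": [0,0,-1.8],"delta_pos": [0,0,0],"fingers": 0.0854},{"delta_rot": [0,0,-1.98],"delta_pos": [0,0,0],"fingers": 0.0854},{"delta_rot": [0,0,-2.16],"delta_pos": [0,0,0],"fingers": 0.0854},{"delta_rot": [0,0,-2.34],"delta_pos": [0,0,0],"fingers": 0.0854},{"delta_rot": [0,0,-2.52],"delta_pos": [0,0,0],"fingers": 0.0854},{"delta_rot": [0,0,-2.7],"delta_pos": [0,0,0],"fingers": 0.0854},{"delta_rot": [0,0,-2.88],"delta_pos": [0,0,0],"fingers": 0.0854},{"delta_rot": [0,0,-3.06],"delta_pos": [0,0,0.02],"fingers": 0.0854},{"delta_rot": [0,0,-3.1416],"delta_pos": [0,0,0.05],"fingers": 0.0854},{"delta_rot": [0,0,-3.1416],"delta_pos": [0,0,0.08],"fingers": 0.0854},{"delta_rot": [0,0,-3.1416],"delta_pos": [0,0,0.08],"fingers": 0.0854}]}}

```text
time: 3.78
tcp_pos: [509.0, -158.7, 118.0]
tool_rot: [-3.136, -0.0, 1.514]
force: [-0.6, 0.3, 0.9]
opening: 0.997
```

Run:
```python
from h import *
p,R=load(); save(p+R.apply([0,0,80]),R*Ro.from_rotvec([0,0,-3.1416])); print(load()[0],load()[1].as_euler('xyz'))
o=get_obs(); print(o['joint_positions'].round(3),o['tcp_pos'],o['tool_rot'],o['time'])
im=viewer.camera("scene"); cv2.imwrite("pics/s2.png",im[:,:,::-1])
im=viewer.camera("top"); cv2.imwrite("pics/t2.png",im[:,:,::-1])
```

```text
[ 511.56462087 -157.40109879  119.99      ] [3.14159265 0.         1.5156    ]
[ 0.717  0.592 -0.653  1.901  0.484  0.817  1.318] [ 508.99627501 -158.74628858  118.00699065] [-3.13646710e+00 -2.18366159e-04  1.51350132e+00] 3.775
```

View pics/s2.png

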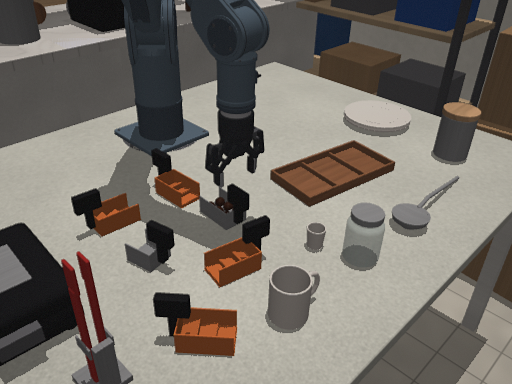

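View pics/t2.png

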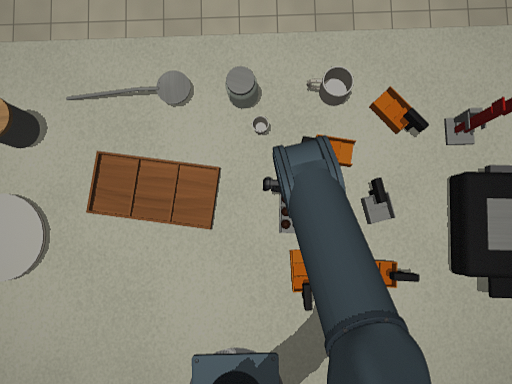

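Request:
{"api": "play_rows", "payload": {"motion": [{"delta_pos": [0,0,0.02],"delta_rot": [0,0,0],"fingers": 0.0854},{"delta_pos": [0,0,0.04],"delta_rot": [0,0,0],"fingers": 0.0854},{"delta_pos": [0,0,0.054],"delta_rot": [0,0,0],"fingers": 0.0854},{"delta_pos": [0,0,0.054],"delta_rot": [0,0,0],"fingers": 0.0854},{"delta_pos": [0,0,0.054],"delta_rot": [0,0,0],"fingers": 0.04},{"delta_pos": [0,0,0.054],"delta_rot": [0,0,0],"fingers": 0.026},{"delta_pos": [0,0,0.054],"delta_rot": [0,0,0],"fingers": 0.023},{"delta_pos": [0,0,0.054],"delta_rot": [0,0,0],"fingers": 0.02},{"delta_pos": [0,0,0.054],"delta_rot": [0,0,0],"fingers": 0.01},{"delta_pos": [0,0,0.054],"delta_rot": [0,0,0],"fingers": 0.0},{"delta_pos": [0,0,0.054],"delta_rot": [0,0,0],"fingers": 0.0}], "grip_force": 100}}

```text
time: 5.25
tcp_pos: [512.0, -157.3, 66.4]
tool_rot: [3.141, 0.0, 1.516]
force: [-0.5, 1.9, 6.1]
opening: 0.196
```

Run:
```python
from h import *
p,R=load(); save(p+R.apply([0,0,54]),R)
o=get_obs(); print(o['joint_positions'].round(3),o['tcp_pos'],o['tool_rot'],o['time'],o['opening'],o['force'],o['moment'])
im=viewer.camera("scene")[:,:,::-1]; cv2.imwrite("pics/s3.png",cv2.resize(im[110:260,150:300],None,fx=4,fy=4,interpolation=cv2.INTER_CUBIC))
```

```text
[ 0.67   0.67  -0.597  1.921  0.558  0.72   1.257] [ 511.96712024 -157.27073604   66.37325202] [3.14084556e+00 3.83621132e-05 1.51579449e+00] 5.25 0.1958561238497195 [-0.54545159  1.89919955  6.06966092] [ 0.16546825  0.13503008 -0.03716355]
```

View pics/s3.png

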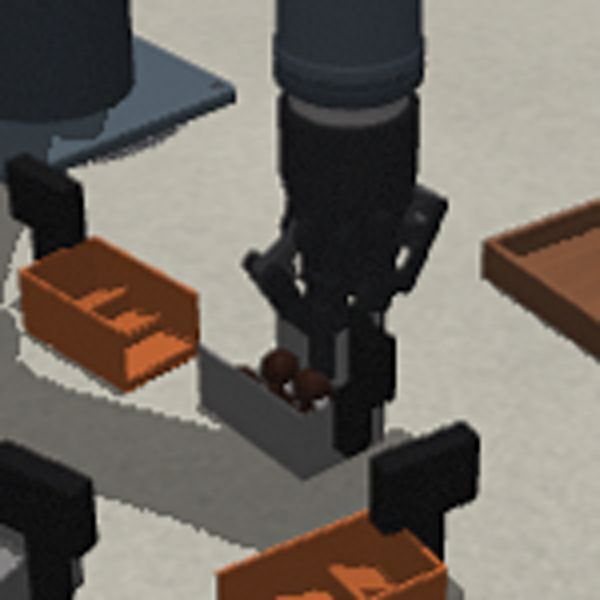

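Request:
{"api": "play_rows", "payload": {"motion": [{"delta_pos": [0,0,-0.004],"delta_rot": [0,0,0],"fingers": 0.0},{"delta_pos": [0,0,-0.014],"delta_rot": [0,0,0],"fingers": 0.0},{"delta_pos": [0,0,-0.028],"delta_rot": [0,0,0],"fingers": 0.0},{"delta_pos": [0,0,-0.045],"delta_rot": [0,0,0],"fingers": 0.0},{"delta_pos": [0,0,-0.06],"delta_rot": [0,0,0],"fingers": 0.0},{"delta_pos": [0,0,-0.072],"delta_rot": [0,0,0],"fingers": 0.0},{"delta_pos": [0,0,-0.078],"delta_rot": [0,0,0],"fingers": 0.0},{"delta_pos": [0,0,-0.08],"delta_rot": [0,0,0],"fingers": 0.0},{"delta_pos": [0,0,-0.08],"delta_rot": [0,0,0],"fingers": 0.0}]}}

```text
time: 6.42
tcp_pos: [511.3, -157.4, 145.7]
tool_rot: [-3.141, -0.0, 1.516]
force: [0.8, -0.4, -2.9]
opening: 0.203
```

Run:
```python
from h import *
p,R=load(); save(p+R.apply([0,0,-80]),R)
o=get_obs(); print(o['joint_positions'].round(3),o['tcp_pos'],o['tool_rot'],o['time'],o['opening'],o['force'],o['moment'])
im=viewer.camera("scene")[:,:,::-1]; cv2.imwrite("pics/s4.png",cv2.resize(im[80:230,150:300],None,fx=4,fy=4,interpolation=cv2.INTER_CUBIC))
```

```text
[ 0.737  0.553 -0.681  1.883  0.45   0.864  1.344] [ 511.32168962 -157.37617641  145.73062883] [-3.14108676e+00 -7.81691519e-05  1.51563198e+00] 6.425 0.20277562729775322 [ 0.79611228 -0.42992573 -2.89375734] [-0.03022164 -0.06765947  0.00476725]
```

View pics/s4.png

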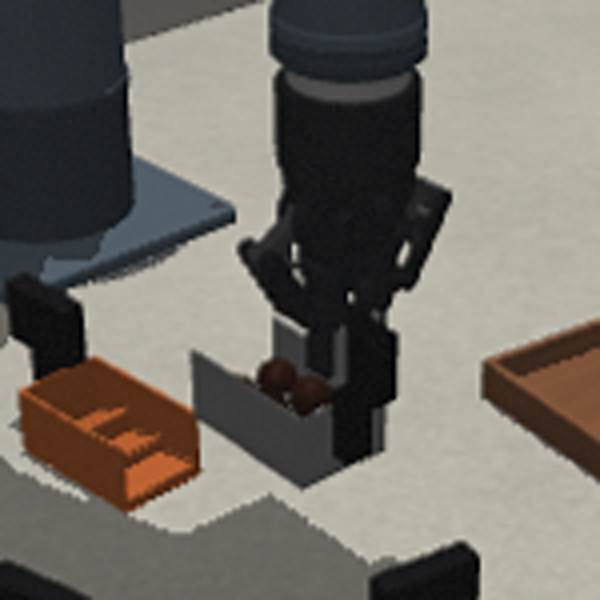

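```bash
cat >> h.py <<'E'
TRAY=np.array([525.5,197.2,0]); TYAW=-0.159
TCPS=np.array([58.4,0,66.4]); RST=Ro.from_matrix(np.array([[0,1,0],[1,0,0],[0,0,-1]]).T)  # cols: tool x,y,z in shaker
def tcp(pivot_world, pivot_sh, yaw, th):
    Rs=Ro.from_euler('zy',[0,0]) if False else Ro.from_rotvec([0,0,yaw])*Ro.from_rotvec([0,-th,0])
    o=np.asarray(pivot_world)-Rs.apply(pivot_sh); return o+Rs.apply(TCPS), Rs*RST
MB=np.array([-49.5,0,0.])  # mouth bottom edge
def tr(x,y,z): return TRAY+Ro.from_rotvec([0,0,TYAW]).apply([x,y,z])
def prof(n): s=np.arange(1,n+1)/n; return s-np.sin(2*np.pi*s)/(2*np.pi)
def interp(a,b,n):
    from scipy.spatial.transform import Slerp
    S=Slerp([0,1],Ro.concatenate([a[1],b[1]])); return [(a[0]+(b[0]-a[0])*s,S(s)) for s in prof(n)]
E
python3 - <<'E'
from h import *
tg=tcp(tr(20,-105,75),MB,TYAW,0); print(tg[0],tg[1].as_euler('xyz'))
save(*rows(interp(load(),tg,18)))
E
```

```text
[635.16193872  73.27393658 141.4       ] [3.14159265 0.         1.41179633]
[0.0003, 0.0001, 0.0] [-0.0, 0.0, 0.0001]
[0.0021, 0.001, 0.0] [-0.0, 0.0, 0.0009]
[0.0068, 0.0032, 0.0001] [-0.0, 0.0, 0.003]
[0.0155, 0.0072, 0.0003] [-0.0, 0.0, 0.0068]
[0.0287, 0.0134, 0.0006] [-0.0, 0.0, 0.0126]
[0.0464, 0.0216, 0.0009] [-0.0, 0.0, 0.0203]
[0.068, 0.0317, 0.0013] [-0.0, 0.0, 0.0297]
[0.0925, 0.0432, 0.0018] [-0.0, 0.0, 0.0405]
[0.1186, 0.0553, 0.0023] [-0.0, 0.0, 0.0519]
[0.1447, 0.0675, 0.0028] [-0.0, 0.0, 0.0633]
[0.1692, 0.079, 0.0033] [-0.0, 0.0, 0.0741]
[0.1908, 0.089, 0.0037] [-0.0, 0.0, 0.0835]
[0.2084, 0.0973, 0.004] [-0.0, 0.0, 0.0912]
[0.2216, 0.1034, 0.0043] [-0.0, 0.0, 0.097]
[0.2303, 0.1075, 0.0045] [-0.0, 0.0, 0.1008]
[0.2351, 0.1097, 0.0045] [-0.0, 0.0, 0.1029]
[0.2369, 0.1106, 0.0046] [-0.0, 0.0, 0.1037]
[0.2371, 0.1107, 0.0046] [-0.0, 0.0, 0.1038]
```

Request:
{"api": "play_rows", "payload": {"motion": [{"delta_pos": [0.002,0.001,0],"delta_rot": [0,0,0.001],"fingers": 0},{"delta_pos": [0.007,0.003,0],"delta_rot": [0,0,0.003],"fingers": 0},{"delta_pos": [0.0155,0.007,0],"delta_rot": [0,0,0.007],"fingers": 0},{"delta_pos": [0.0287,0.0134,0.0006],"delta_rot": [0,0,0.0126],"fingers": 0},{"delta_pos": [0.0464,0.0216,0.0009],"delta_rot": [0,0,0.0203],"fingers": 0},{"delta_pos": [0.068,0.0317,0.0013],"delta_rot": [0,0,0.03],"fingers": 0},{"delta_pos": [0.0925,0.0432,0.0018],"delta_rot": [0,0,0.0405],"fingers": 0},{"delta_pos": [0.1186,0.0553,0.0023],"delta_rot": [0,0,0.052],"fingers": 0},{"delta_pos": [0.1447,0.0675,0.0028],"delta_rot": [0,0,0.0633],"fingers": 0},{"delta_pos": [0.1692,0.079,0.0033],"delta_rot": [0,0,0.074],"fingers": 0},{"delta_pos": [0.1908,0.089,0.0037],"delta_rot": [0,0,0.0835],"fingers": 0},{"delta_pos": [0.2084,0.0973,0.004],"delta_rot": [0,0,0.0912],"fingers": 0},{"delta_pos": [0.2216,0.1034,0.0043],"delta_rot": [0,0,0.097],"fingers": 0},{"delta_pos": [0.2303,0.1075,0.0045],"delta_rot": [0,0,0.101],"fingers": 0},{"delta_pos": [0.2351,0.1097,0.0045],"delta_rot": [0,0,0.103],"fingers": 0},{"delta_pos": [0.2371,0.1107,0.0046],"delta_rot": [0,0,0.1038],"fingers": 0},{"delta_pos": [0.2371,0.1107,0.0046],"delta_rot": [0,0,0.1038],"fingers": 0}]}}

```text
time: 8.6
tcp_pos: [635.1, 72.8, 141.4]
tool_rot: [-3.141, 0.0, 1.411]
force: [0.1, -0.4, -2.2]
opening: 0.198
```

Run:
```python
from h import *
o=get_obs(); print(o['joint_positions'].round(3),o['tcp_pos'],o['tool_rot'],o['time'],o['opening'],o['force'],o['moment'])
print(load()[0])
im=viewer.camera("scene")[:,:,::-1]; cv2.imwrite("pics/s5.png",cv2.resize(im[60:240,220:420],None,fx=3,fy=3,interpolation=cv2.INTER_CUBIC))
im=viewer.camera("top")[:,:,::-1]; cv2.imwrite("pics/t5.png",im)
```

```text
[ 0.24   0.708 -0.63   1.609  0.478  0.984  0.866] [635.11643631  72.75801033 141.35048079] [-3.14149621e+00  3.50082242e-04  1.41130337e+00] 8.6 0.1981944714253285 [ 0.10475448 -0.44376892 -2.20890669] [-0.04267421 -0.11105965  0.02259023]
[635.17643731  73.23068314 141.39      ]
```

View pics/s5.png

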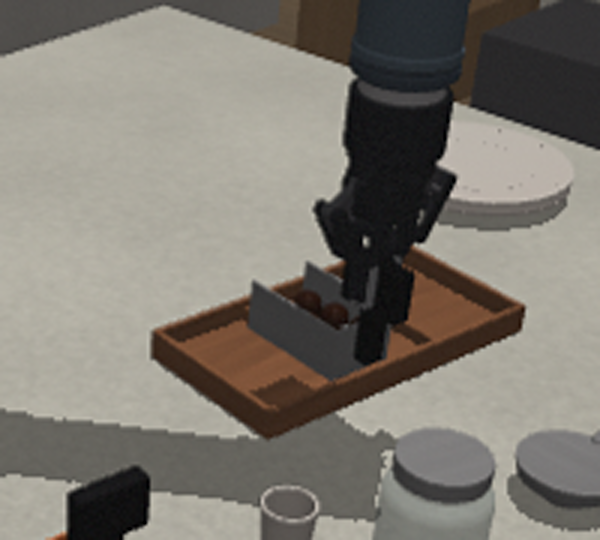

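View pics/t5.png

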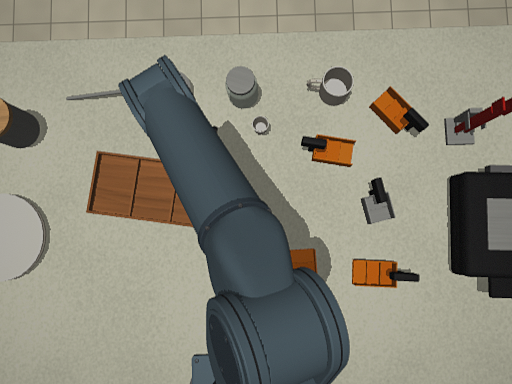

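```bash
cat >> h.py <<'E'
def J(rows_,f=0):
    pass
E
python3 - <<'E'
from h import *
d=np.deg2rad
L=[]
for i,s in enumerate(prof(8)): L.append(tcp(tr(20,-105,75+(42-75)*s),MB,TYAW,d(8*s)))
for a in [8.5,9.2,10,10.8,11.6,12.4,13.2,14,14.6,15]: L.append(tcp(tr(20,-105,42),MB,TYAW,d(a)))
save(*rows(L))
E
```

```text
[0.0, -0.0001, 0.0002] [-0.0017, -0.0, 0.0]
[0.0, -0.0009, 0.0016] [-0.0127, -0.0, 0.0]
[0.0, -0.0025, 0.0047] [-0.0366, -0.0, 0.0]
[0.0, -0.0049, 0.0091] [-0.0698, -0.0, 0.0]
[0.0, -0.0074, 0.0136] [-0.103, -0.0, 0.0]
[0.0, -0.0093, 0.0169] [-0.1269, -0.0, 0.0]
[0.0, -0.0102, 0.0184] [-0.1379, -0.0, 0.0]
[0.0, -0.0103, 0.0186] [-0.1396, -0.0, 0.0]
[0.0, -0.011, 0.0178] [-0.1484, -0.0, 0.0]
[0.0, -0.012, 0.0166] [-0.1606, -0.0, 0.0]
[0.0, -0.0132, 0.0153] [-0.1745, -0.0, 0.0]
[0.0, -0.0144, 0.0139] [-0.1885, -0.0, 0.0]
[0.0, -0.0156, 0.0126] [-0.2025, -0.0, 0.0]
[0.0, -0.0168, 0.0114] [-0.2164, -0.0, 0.0]
[0.0, -0.018, 0.0101] [-0.2304, -0.0, 0.0]
[0.0, -0.0193, 0.0089] [-0.2443, -0.0, 0.0]
[0.0, -0.0202, 0.0079] [-0.2548, -0.0, 0.0]
[0.0, -0.0209, 0.0073] [-0.2618, -0.0, 0.0]
```

Request:
{"api": "play_rows", "payload": {"motion": [{"delta_pos": [0,-0.001,0.0016],"delta_rot": [-0.0127,0,0],"fingers": 0},{"delta_pos": [0,-0.0025,0.0047],"delta_rot": [-0.0366,0,0],"fingers": 0},{"delta_pos": [0,-0.005,0.009],"delta_rot": [-0.07,0,0],"fingers": 0},{"delta_pos": [0,-0.0074,0.0136],"delta_rot": [-0.103,0,0],"fingers": 0},{"delta_pos": [0,-0.0093,0.0169],"delta_rot": [-0.127,0,0],"fingers": 0},{"delta_pos": [0,-0.0102,0.0184],"delta_rot": [-0.138,0,0],"fingers": 0},{"delta_pos": [0,-0.0103,0.0186],"delta_rot": [-0.1396,0,0],"fingers": 0},{"delta_pos": [0,-0.011,0.0178],"delta_rot": [-0.1484,0,0],"fingers": 0},{"delta_pos": [0,-0.012,0.0166],"delta_rot": [-0.1606,0,0],"fingers": 0},{"delta_pos": [0,-0.0132,0.0153],"delta_rot": [-0.1745,0,0],"fingers": 0},{"delta_pos": [0,-0.0144,0.0139],"delta_rot": [-0.1885,0,0],"fingers": 0},{"delta_pos": [0,-0.0156,0.0126],"delta_rot": [-0.2025,0,0],"fingers": 0},{"delta_pos": [0,-0.0168,0.0114],"delta_rot": [-0.2164,0,0],"fingers": 0},{"delta_pos": [0,-0.018,0.0101],"delta_rot": [-0.2304,0,0],"fingers": 0},{"delta_pos": [0,-0.0193,0.0089],"delta_rot": [-0.2443,0,0],"fingers": 0},{"delta_pos": [0,-0.0202,0.0079],"delta_rot": [-0.2548,0,0],"fingers": 0},{"delta_pos": [0,-0.0209,0.0073],"delta_rot": [-0.2618,0,0],"fingers": 0},{"delta_pos": [0,-0.0209,0.0073],"delta_rot": [-0.2618,0,0],"fingers": 0},{"delta_pos": [0,-0.0209,0.0073],"delta_rot": [-0.2618,0,0],"fingers": 0},{"delta_pos": [0,-0.0209,0.0073],"delta_rot": [-0.2618,0,0],"fingers": 0}]}}

```text
time: 11.2
tcp_pos: [614.6, 76.5, 134.0]
tool_rot: [2.88, -0.0, 1.412]
force: [-0.6, 0.2, -3.2]
opening: 0.202
```

```bash
cat > look.py <<'E'
from h import *
import sys
o=get_obs(); print(o['joint_positions'].round(3),o['tcp_pos'].round(1),o['tool_rot'].round(3),o['time'],o['opening'].round(3),o['force'].round(1))
print("cmd",load()[0].round(1),load()[1].as_euler('xyz').round(3))
im=viewer.camera("scene")[:,:,::-1]; cv2.imwrite(f"pics/{sys.argv[1]}.png",cv2.resize(im[110:230,240:420],None,fx=4,fy=4,interpolation=cv2.INTER_CUBIC))
E
python3 look.py s6
```

```text
Traceback (most recent call last):
  File "look.py", line 3, in <module>
    o=get_obs(); print(o['joint_positions'].round(3),o['tcp_pos'].round(1),o['tool_rot'].round(3),o['time'],o['opening'].round(3),o['force'].round(1))
                                                                                                            ^^^^^^^^^^^^^^^^^^
AttributeError: 'float' object has no attribute 'round'
```

```bash
sed -i "s/o\['opening'\].round(3)/round(o['opening'],3)/" look.py; python3 look.py s6
```

```text
[ 0.154  0.553 -0.527  1.899  0.688  0.616  0.595] [614.6  76.5 134. ] [ 2.88  -0.     1.412] 11.2 0.202 [-0.6  0.2 -3.2]
cmd [614.5  76.5 134.1] [2.88  0.    1.412]
```

View pics/s6.png

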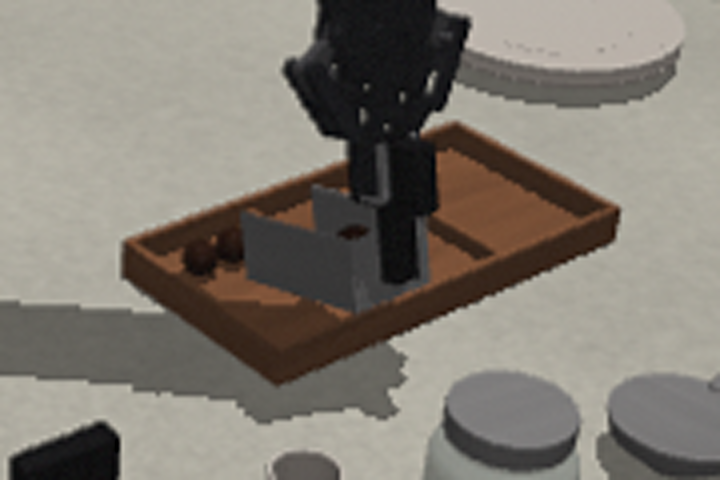

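Run:
```python
from h import *
d=np.deg2rad
L=[]
n=13
for s in prof(n):
    b=np.sin(np.pi*s)**2 if True else 0
    L.append(tcp(tr(20,-105+105*s,42+12*b),MB,TYAW,d(15-5*b)))
for a in [15.5,16.2,17,17.8,18.5,19]: L.append(tcp(tr(20,0,42),MB,TYAW,d(a)))
save(*rows(L))
```

```text
[0.0004, 0.0, 0.0] [0.0, -0.0, 0.0]
[0.0024, 0.0001, 0.0] [0.0005, -0.0, 0.0]
[0.0077, 0.0005, -0.0001] [0.0045, -0.0, 0.0]
[0.0167, 0.002, -0.0005] [0.02, -0.0, 0.0]
[0.0293, 0.0051, -0.0012] [0.0516, -0.0, 0.0]
[0.0445, 0.008, -0.0018] [0.0823, -0.0, 0.0]
[0.0606, 0.008, -0.0018] [0.0823, -0.0, 0.0]
[0.0757, 0.0051, -0.0012] [0.0516, -0.0, 0.0]
[0.0884, 0.002, -0.0005] [0.02, -0.0, 0.0]
[0.0974, 0.0005, -0.0001] [0.0045, -0.0, 0.0]
[0.1026, 0.0001, 0.0] [0.0005, -0.0, 0.0]
[0.1047, 0.0, 0.0] [0.0, -0.0, 0.0]
[0.105, 0.0, 0.0] [0.0, -0.0, 0.0]
[0.105, -0.0006, -0.0009] [-0.0087, -0.0, 0.0]
[0.105, -0.0014, -0.0022] [-0.0209, -0.0, 0.0]
[0.105, -0.0024, -0.0037] [-0.0349, -0.0, 0.0]
[0.105, -0.0034, -0.0052] [-0.0489, -0.0, 0.0]
[0.105, -0.0042, -0.0064] [-0.0611, -0.0, 0.0]
[0.105, -0.0049, -0.0073] [-0.0698, -0.0, 0.0]
```

Request:
{"api": "play_rows", "payload": {"motion": [{"delta_pos": [0.0024,0,0],"delta_rot": [0.0005,0,0],"fingers": 0},{"delta_pos": [0.0077,0.0005,0],"delta_rot": [0.0045,0,0],"fingers": 0},{"delta_pos": [0.0167,0.002,-0.0005],"delta_rot": [0.02,0,0],"fingers": 0},{"delta_pos": [0.0293,0.0051,-0.0012],"delta_rot": [0.05,0,0],"fingers": 0},{"delta_pos": [0.0445,0.008,-0.0018],"delta_rot": [0.08,0,0],"fingers": 0},{"delta_pos": [0.0606,0.008,-0.0018],"delta_rot": [0.08,0,0],"fingers": 0},{"delta_pos": [0.0757,0.0051,-0.0012],"delta_rot": [0.05,0,0],"fingers": 0},{"delta_pos": [0.0884,0.002,-0.0005],"delta_rot": [0.02,0,0],"fingers": 0},{"delta_pos": [0.0974,0.0005,0],"delta_rot": [0.005,0,0],"fingers": 0},{"delta_pos": [0.1026,0,0],"delta_rot": [0,0,0],"fingers": 0},{"delta_pos": [0.105,0,0],"delta_rot": [0,0,0],"fingers": 0},{"delta_pos": [0.105,0,0],"delta_rot": [0,0,0],"fingers": 0},{"delta_pos": [0.105,-0.0006,-0.0009],"delta_rot": [-0.0087,0,0],"fingers": 0},{"delta_pos": [0.105,-0.0014,-0.0022],"delta_rot": [-0.021,0,0],"fingers": 0},{"delta_pos": [0.105,-0.0024,-0.0037],"delta_rot": [-0.035,0,0],"fingers": 0},{"delta_pos": [0.105,-0.0034,-0.0052],"delta_rot": [-0.049,0,0],"fingers": 0},{"delta_pos": [0.105,-0.0042,-0.0064],"delta_rot": [-0.061,0,0],"fingers": 0},{"delta_pos": [0.105,-0.0049,-0.0073],"delta_rot": [-0.0698,0,0],"fingers": 0}]}}

```text
time: 13.5
tcp_pos: [624.4, 181.4, 140.0]
tool_rot: [2.809, 0.0, 1.412]
force: [-1.1, -0.4, -2.0]
opening: 0.197
```

```bash
python3 look.py s7
python3 - <<'E'
from h import *
d=np.deg2rad
save(*rows([tcp(tr(20,0,42),MB,TYAW,d(a)) for a in np.r_[19.4:25.1:0.7,25]]))
E
```

```text
[-0.094  0.566 -0.465  1.86   0.791  0.632  0.33 ] [624.4 181.4 140. ] [2.809 0.    1.412] 13.5 0.197 [-1.1 -0.4 -2. ]
cmd [624.6 181.3 139.9] [2.81  0.    1.412]
[0.0, -0.0004, -0.0008] [-0.007, -0.0, 0.0]
[0.0, -0.0013, -0.0021] [-0.0192, -0.0, 0.0]
[0.0, -0.0021, -0.0034] [-0.0314, -0.0, 0.0]
[0.0, -0.003, -0.0047] [-0.0436, -0.0, 0.0]
[0.0, -0.0039, -0.006] [-0.0559, -0.0, 0.0]
[0.0, -0.0047, -0.0072] [-0.0681, -0.0, 0.0]
[0.0, -0.0057, -0.0085] [-0.0803, -0.0, 0.0]
[0.0, -0.0066, -0.0097] [-0.0925, -0.0, 0.0]
[0.0, -0.0075, -0.0109] [-0.1047, -0.0, 0.0]
[0.0, -0.0075, -0.0109] [-0.1047, -0.0, 0.0]
```

View pics/s7.png

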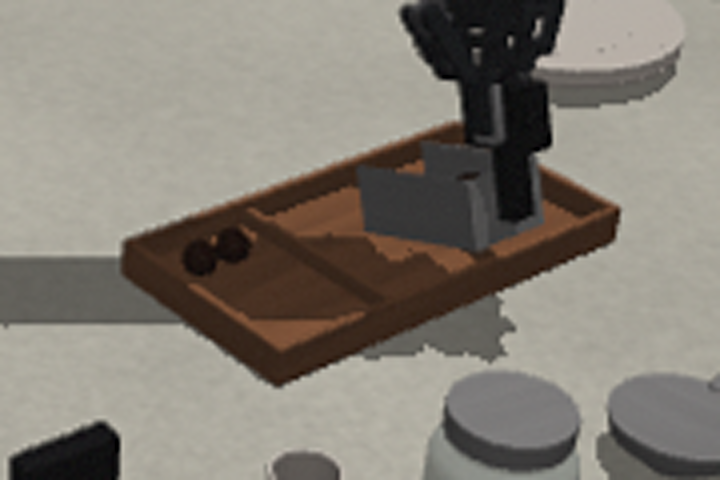

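Request:
{"api": "play_rows", "payload": {"motion": [{"delta_pos": [0,-0.0004,-0.0008],"delta_rot": [-0.007,0,0],"fingers": 0},{"delta_pos": [0,-0.0013,-0.0021],"delta_rot": [-0.019,0,0],"fingers": 0},{"delta_pos": [0,-0.0021,-0.0034],"delta_rot": [-0.0314,0,0],"fingers": 0},{"delta_pos": [0,-0.003,-0.0047],"delta_rot": [-0.0436,0,0],"fingers": 0},{"delta_pos": [0,-0.0039,-0.006],"delta_rot": [-0.056,0,0],"fingers": 0},{"delta_pos": [0,-0.0047,-0.0072],"delta_rot": [-0.068,0,0],"fingers": 0},{"delta_pos": [0,-0.0057,-0.0085],"delta_rot": [-0.08,0,0],"fingers": 0},{"delta_pos": [0,-0.0066,-0.0097],"delta_rot": [-0.0925,0,0],"fingers": 0},{"delta_pos": [0,-0.0075,-0.0109],"delta_rot": [-0.1047,0,0],"fingers": 0},{"delta_pos": [0,-0.0075,-0.0109],"delta_rot": [-0.1047,0,0],"fingers": 0},{"delta_pos": [0,-0.0075,-0.0109],"delta_rot": [-0.1047,0,0],"fingers": 0},{"delta_pos": [0,-0.0075,-0.0109],"delta_rot": [-0.1047,0,0],"fingers": 0},{"delta_pos": [0,-0.0075,-0.0109],"delta_rot": [-0.1047,0,0],"fingers": 0}]}}

```text
time: 15.18
tcp_pos: [614.2, 182.8, 147.7]
tool_rot: [2.705, -0.0, 1.411]
force: [0.2, 0.1, -1.9]
opening: 0.197
```

```bash
python3 look.py s8
```

```text
[-0.2    0.507 -0.373  1.96   0.957  0.546  0.114] [614.2 182.8 147.7] [ 2.705 -0.     1.411] 15.175 0.197 [ 0.2  0.1 -1.9]
cmd [614.1 182.9 147.7] [2.705 0.    1.412]
```

View pics/s8.png

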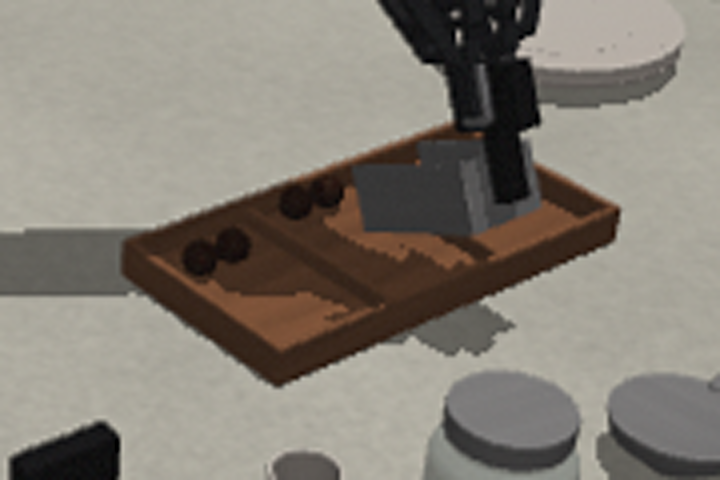

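Run:
```python
from h import *
d=np.deg2rad
L=[]
n=13
for s in prof(n):
    b=np.sin(np.pi*s)**2
    L.append(tcp(tr(20,105*s,42+10*b),MB,TYAW,d(25-5*b)))
for a in [25.6,26.4,27.2,28,28.5]: L.append(tcp(tr(20,105,42),MB,TYAW,d(a)))
save(*rows(L))
print()
c=load(); cc=json.load(open("cmd.json"))
f=rows([tcp(tr(20,105,42),MB,TYAW,d(a)) for a in np.r_[29.2:40.1:0.9,40]])
```

```text
[0.0004, -0.0, -0.0001] [-0.0, -0.0, 0.0]
[0.0024, 0.0, -0.0] [0.0004, -0.0, 0.0]
[0.0077, 0.0005, -0.0] [0.0045, -0.0, 0.0]
[0.0167, 0.0023, 0.0] [0.02, -0.0, 0.0]
[0.0293, 0.0058, 0.0002] [0.0515, -0.0, 0.0]
[0.0445, 0.0091, 0.0005] [0.0823, -0.0, 0.0]
[0.0606, 0.0091, 0.0005] [0.0823, -0.0, 0.0]
[0.0757, 0.0058, 0.0002] [0.0515, -0.0, 0.0]
[0.0884, 0.0023, 0.0] [0.02, -0.0, 0.0]
[0.0974, 0.0005, -0.0] [0.0045, -0.0, 0.0]
[0.1026, 0.0, -0.0] [0.0004, -0.0, 0.0]
[0.1047, -0.0, -0.0001] [-0.0, -0.0, 0.0]
[0.105, -0.0, -0.0001] [-0.0, -0.0, 0.0]
[0.105, -0.0007, -0.0012] [-0.0105, -0.0, 0.0]
[0.105, -0.0017, -0.0027] [-0.0245, -0.0, 0.0]
[0.105, -0.0026, -0.0041] [-0.0384, -0.0, 0.0]
[0.105, -0.0036, -0.0056] [-0.0524, -0.0, 0.0]
[0.105, -0.0043, -0.0065] [-0.0611, -0.0, 0.0]

[0.0, -0.0008, -0.0013] [-0.0122, -0.0, 0.0]
[0.0, -0.0019, -0.003] [-0.0279, -0.0, 0.0]
[0.0, -0.003, -0.0047] [-0.0437, -0.0, 0.0]
[0.0, -0.0041, -0.0063] [-0.0594, -0.0, 0.0]
[0.0, -0.0052, -0.0079] [-0.0751, -0.0, 0.0]
[0.0, -0.0064, -0.0095] [-0.0908, -0.0, 0.0]
[0.0, -0.0076, -0.0111] [-0.1065, -0.0, 0.0]
[0.0, -0.0089, -0.0127] [-0.1222, -0.0, 0.0]
[0.0, -0.0101, -0.0142] [-0.1379, -0.0, 0.0]
[0.0, -0.0114, -0.0157] [-0.1536, -0.0, 0.0]
[0.0, -0.0127, -0.0172] [-0.1693, -0.0, 0.0]
[0.0, -0.014, -0.0187] [-0.185, -0.0, 0.0]
[0.0, -0.0154, -0.0202] [-0.2007, -0.0, 0.0]
[0.0, -0.0154, -0.0202] [-0.2007, -0.0, 0.0]
```

Request:
{"api": "play_rows", "payload": {"motion": [{"delta_pos": [0.0024,0,0],"delta_rot": [0.0004,0,0],"fingers": 0},{"delta_pos": [0.0077,0.0005,0],"delta_rot": [0.0045,0,0],"fingers": 0},{"delta_pos": [0.0167,0.0023,0],"delta_rot": [0.02,0,0],"fingers": 0},{"delta_pos": [0.0293,0.0058,0.0002],"delta_rot": [0.0515,0,0],"fingers": 0},{"delta_pos": [0.0445,0.0091,0.0005],"delta_rot": [0.0823,0,0],"fingers": 0},{"delta_pos": [0.0606,0.0091,0.0005],"delta_rot": [0.0823,0,0],"fingers": 0},{"delta_pos": [0.0757,0.0058,0.0002],"delta_rot": [0.0515,0,0],"fingers": 0},{"delta_pos": [0.0884,0.0023,0],"delta_rot": [0.02,0,0],"fingers": 0},{"delta_pos": [0.0974,0.0005,0],"delta_rot": [0.0045,0,0],"fingers": 0},{"delta_pos": [0.1026,0,0],"delta_rot": [0,0,0],"fingers": 0},{"delta_pos": [0.105,0,0],"delta_rot": [0,0,0],"fingers": 0},{"delta_pos": [0.105,0,0],"delta_rot": [0,0,0],"fingers": 0},{"delta_pos": [0.105,-0.0007,-0.0012],"delta_rot": [-0.0105,0,0],"fingers": 0},{"delta_pos": [0.105,-0.0017,-0.0027],"delta_rot": [-0.0245,0,0],"fingers": 0},{"delta_pos": [0.105,-0.0026,-0.0041],"delta_rot": [-0.0384,0,0],"fingers": 0},{"delta_pos": [0.105,-0.0036,-0.0056],"delta_rot": [-0.0524,0,0],"fingers": 0},{"delta_pos": [0.105,-0.0043,-0.0065],"delta_rot": [-0.0611,0,0],"fingers": 0}]}}

```text
time: 17.35
tcp_pos: [623.8, 287.9, 151.8]
tool_rot: [2.644, 0.0, 1.412]
force: [-0.1, 0.2, -2.9]
opening: 0.201
```

```bash
python3 look.py s9
```

```text
[-0.412  0.573 -0.342  1.85   1.026  0.648 -0.077] [623.8 287.9 151.8] [2.644 0.    1.412] 17.35 0.201 [-0.1  0.2 -2.9]
cmd [624.2 287.7 151.8] [2.644 0.    1.412]
```

View pics/s9.png

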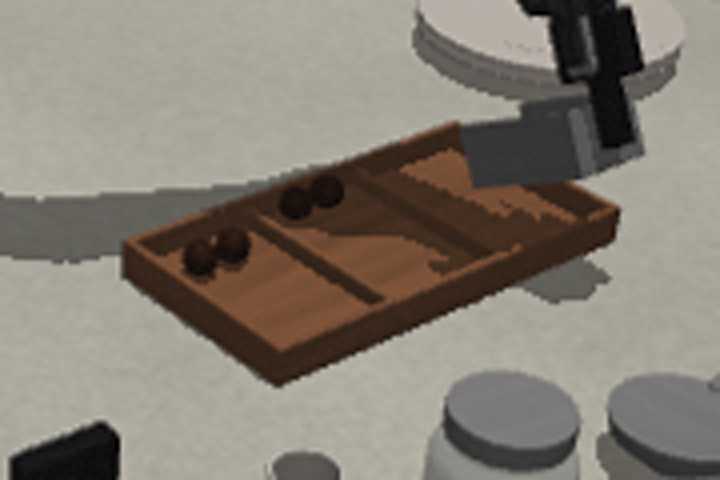

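Request:
{"api": "play_rows", "payload": {"motion": [{"delta_pos": [0,-0.0008,-0.0013],"delta_rot": [-0.0122,0,0],"fingers": 0},{"delta_pos": [0,-0.0019,-0.003],"delta_rot": [-0.028,0,0],"fingers": 0},{"delta_pos": [0,-0.003,-0.0047],"delta_rot": [-0.0437,0,0],"fingers": 0},{"delta_pos": [0,-0.0041,-0.0063],"delta_rot": [-0.0594,0,0],"fingers": 0},{"delta_pos": [0,-0.0052,-0.0079],"delta_rot": [-0.075,0,0],"fingers": 0},{"delta_pos": [0,-0.0064,-0.0095],"delta_rot": [-0.091,0,0],"fingers": 0},{"delta_pos": [0,-0.0076,-0.0111],"delta_rot": [-0.1065,0,0],"fingers": 0},{"delta_pos": [0,-0.0089,-0.0127],"delta_rot": [-0.1222,0,0],"fingers": 0},{"delta_pos": [0,-0.0101,-0.0142],"delta_rot": [-0.138,0,0],"fingers": 0},{"delta_pos": [0,-0.0114,-0.0157],"delta_rot": [-0.1536,0,0],"fingers": 0},{"delta_pos": [0,-0.0127,-0.0172],"delta_rot": [-0.1693,0,0],"fingers": 0},{"delta_pos": [0,-0.014,-0.0187],"delta_rot": [-0.185,0,0],"fingers": 0},{"delta_pos": [0,-0.0154,-0.0202],"delta_rot": [-0.2007,0,0],"fingers": 0},{"delta_pos": [0,-0.0154,-0.0202],"delta_rot": [-0.2007,0,0],"fingers": 0},{"delta_pos": [0,-0.0154,-0.0202],"delta_rot": [-0.2007,0,0],"fingers": 0},{"delta_pos": [0,-0.0154,-0.0202],"delta_rot": [-0.2007,0,0],"fingers": 0}]}}

```text
time: 19.4
tcp_pos: [601.5, 291.2, 162.3]
tool_rot: [2.443, -0.0, 1.411]
force: [1.0, 0.4, -2.3]
opening: 0.201
```

```bash
python3 - <<'E'
from h import *
p,R=load(); save(p+R.apply([0,-15.4,-20.2]),R*Ro.from_rotvec([-0.2007,0,0]))
E
python3 look.py s10
```

```text
[-0.606  0.532 -0.225  2.005  1.402  0.667 -0.555] [601.5 291.2 162.3] [ 2.443 -0.     1.411] 19.4 0.201 [ 1.   0.4 -2.3]
cmd [601.3 291.3 162.2] [2.443 0.    1.412]
```

View pics/s10.png

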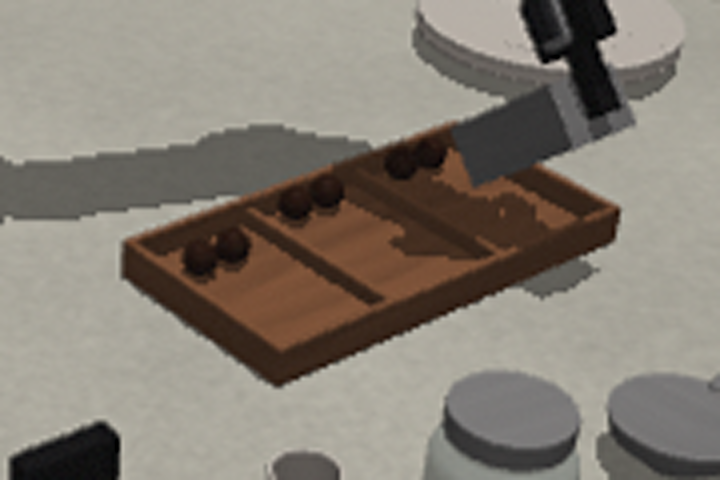

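Run:
```python
from h import *
a=tcp(tr(20,105,85),MB,TYAW,0); b=(np.array([511.6,-157.4,146.]),down(1.516))
L=interp(load(),a,8)+interp(a,b,12)
save(*rows([L[i] for i in range(20)]))
```

```text
[0.0, 0.0006, 0.0006] [0.0087, -0.0, 0.0]
[0.0, 0.0041, 0.0047] [0.0634, -0.0, 0.0]
[0.0, 0.0118, 0.0136] [0.1832, -0.0, 0.0]
[0.0, 0.0226, 0.026] [0.349, -0.0, 0.0]
[0.0, 0.0333, 0.0383] [0.5149, -0.0, 0.0]
[0.0, 0.041, 0.0472] [0.6347, -0.0, 0.0]
[0.0, 0.0445, 0.0513] [0.6894, -0.0, 0.0]
[0.0, 0.0451, 0.052] [0.6981, -0.0, 0.0]
[-0.0017, 0.0448, 0.0518] [0.6981, 0.0001, -0.0004]
[-0.0131, 0.0431, 0.0505] [0.6981, 0.001, -0.0029]
[-0.0415, 0.0388, 0.0474] [0.6981, 0.0033, -0.0091]
[-0.0894, 0.0316, 0.042] [0.6981, 0.0071, -0.0195]
[-0.1541, 0.0219, 0.0348] [0.698, 0.0123, -0.0337]
[-0.2286, 0.0106, 0.0266] [0.6979, 0.0182, -0.05]
[-0.3031, -0.0006, 0.0183] [0.6978, 0.0241, -0.0662]
[-0.3679, -0.0104, 0.0111] [0.6977, 0.0293, -0.0804]
[-0.4157, -0.0176, 0.0058] [0.6976, 0.0331, -0.0909]
[-0.4441, -0.0219, 0.0026] [0.6975, 0.0353, -0.0971]
[-0.4556, -0.0236, 0.0013] [0.6975, 0.0362, -0.0996]
[-0.4573, -0.0238, 0.0012] [0.6975, 0.0364, -0.0999]
```

Request:
{"api": "play_rows", "payload": {"motion": [{"delta_pos": [0,0.0041,0.0047],"delta_rot": [0.0634,0,0],"fingers": 0},{"delta_pos": [0,0.0118,0.0136],"delta_rot": [0.1832,0,0],"fingers": 0},{"delta_pos": [0,0.0226,0.026],"delta_rot": [0.349,0,0],"fingers": 0},{"delta_pos": [0,0.0333,0.0383],"delta_rot": [0.515,0,0],"fingers": 0},{"delta_pos": [0,0.041,0.0472],"delta_rot": [0.635,0,0],"fingers": 0},{"delta_pos": [0,0.0451,0.052],"delta_rot": [0.6981,0,0],"fingers": 0},{"delta_pos": [0,0.0451,0.052],"delta_rot": [0.6981,0,0],"fingers": 0},{"delta_pos": [-0.0131,0.0431,0.0505],"delta_rot": [0.6981,0.001,-0.0029],"fingers": 0},{"delta_pos": [-0.0415,0.0388,0.0474],"delta_rot": [0.6981,0.0033,-0.0091],"fingers": 0},{"delta_pos": [-0.0894,0.0316,0.042],"delta_rot": [0.6981,0.0071,-0.0195],"fingers": 0},{"delta_pos": [-0.15,0.0225,0.0353],"delta_rot": [0.698,0.012,-0.033],"fingers": 0},{"delta_pos": [-0.21,0.0134,0.0286],"delta_rot": [0.698,0.0167,-0.046],"fingers": 0},{"delta_pos": [-0.27,0.0044,0.022],"delta_rot": [0.6978,0.0215,-0.059],"fingers": 0},{"delta_pos": [-0.325,-0.004,0.0159],"delta_rot": [0.6978,0.026,-0.071],"fingers": 0},{"delta_pos": [-0.3679,-0.0104,0.0111],"delta_rot": [0.6977,0.0293,-0.0804],"fingers": 0},{"delta_pos": [-0.4157,-0.0176,0.0058],"delta_rot": [0.6976,0.0331,-0.0909],"fingers": 0},{"delta_pos": [-0.4441,-0.0219,0.0026],"delta_rot": [0.6975,0.0353,-0.0971],"fingers": 0},{"delta_pos": [-0.4573,-0.0238,0.0012],"delta_rot": [0.6975,0.0364,-0.1],"fingers": 0},{"delta_pos": [-0.4573,-0.0238,0.0012],"delta_rot": [0.6975,0.0364,-0.1],"fingers": 0}]}}

```text
time: 21.82
tcp_pos: [511.0, -157.3, 146.2]
tool_rot: [3.141, 0.001, 1.516]
force: [0.5, 1.5, -1.4]
opening: 0.198
```

```bash
sed -i 's/im\[110:230,240:420\],None,fx=4,fy=4/im[90:240,150:420],None,fx=2.9,fy=2.9/' look.py; python3 look.py s11
```

```text
[ 0.682  0.53  -0.606  1.887  0.396  0.845  1.389] [ 511.  -157.3  146.2] [3.141e+00 1.000e-03 1.516e+00] 21.825 0.198 [ 0.5  1.5 -1.4]
cmd [ 511.7 -157.4  146. ] [-3.142 -0.     1.516]
```

View pics/s11.png

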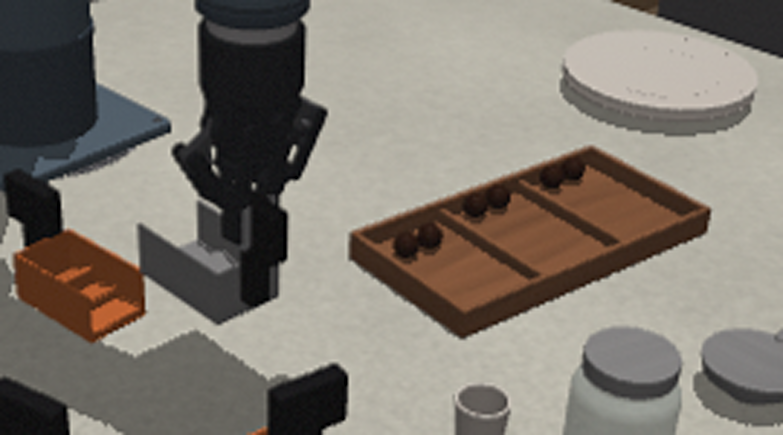

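Request:
{"api": "play_rows", "payload": {"motion": [{"delta_pos": [0,0,0.01],"delta_rot": [0,0,0],"fingers": 0},{"delta_pos": [0,0,0.03],"delta_rot": [0,0,0],"fingers": 0},{"delta_pos": [0,0,0.05],"delta_rot": [0,0,0],"fingers": 0},{"delta_pos": [0,0,0.065],"delta_rot": [0,0,0],"fingers": 0},{"delta_pos": [0,0,0.073],"delta_rot": [0,0,0],"fingers": 0},{"delta_pos": [0,0,0.077],"delta_rot": [0,0,0],"fingers": 0},{"delta_pos": [0,0,0.0795],"delta_rot": [0,0,0],"fingers": 0},{"delta_pos": [0,0,0.0795],"delta_rot": [0,0,0],"fingers": 0},{"delta_pos": [0,0,0.0795],"delta_rot": [0,0,0],"fingers": 0}]}}

```text
time: 23.0
tcp_pos: [511.9, -157.5, 66.8]
tool_rot: [3.141, 0.0, 1.516]
force: [0.3, 0.2, -1.6]
opening: 0.199
```

```bash
python3 - <<'E'
from h import *
p,R=load(); save(p+R.apply([0,0,79.5]),R)
E
python3 look.py s12
```

```text
[ 0.621  0.65  -0.53   1.924  0.496  0.699  1.308] [ 511.9 -157.5   66.8] [3.141 0.    1.516] 23.0 0.199 [ 0.3  0.2 -1.6]
cmd [ 511.7 -157.4   66.5] [-3.142 -0.     1.516]
```

View pics/s12.png

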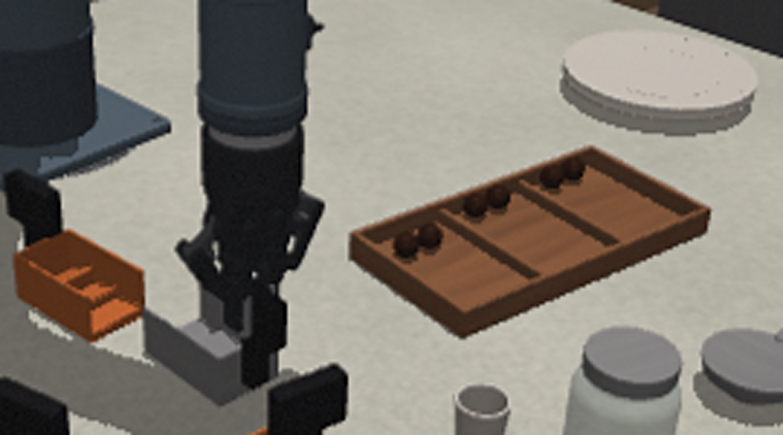

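Request:
{"api": "play_rows", "payload": {"motion": [{"delta_pos": [0,0,0.0005],"delta_rot": [0,0,0],"fingers": 0},{"delta_pos": [0,0,0.001],"delta_rot": [0,0,0],"fingers": 0},{"delta_pos": [0,0,0.001],"delta_rot": [0,0,0],"fingers": 0.02},{"delta_pos": [0,0,0.001],"delta_rot": [0,0,0],"fingers": 0.03},{"delta_pos": [0,0,0.001],"delta_rot": [0,0,0],"fingers": 0.06},{"delta_pos": [0,0,0.001],"delta_rot": [0,0,0],"fingers": 0.08},{"delta_pos": [0,0,0.001],"delta_rot": [0,0,0],"fingers": 0.08},{"delta_pos": [0,0,-0.01],"delta_rot": [0,0,0],"fingers": 0.08},{"delta_pos": [0,0,-0.04],"delta_rot": [0,0,0],"fingers": 0.08},{"delta_pos": [0,0,-0.08],"delta_rot": [0,0,0],"fingers": 0.08},{"delta_pos": [0,0,-0.12],"delta_rot": [0,0,0],"fingers": 0.08},{"delta_pos": [-0.06,0,-0.15],"delta_rot": [0,0,0],"fingers": 0.08},{"delta_pos": [-0.12,-0.03,-0.17],"delta_rot": [0,0,0],"fingers": 0.08},{"delta_pos": [-0.18,-0.06,-0.18],"delta_rot": [0,0,0],"fingers": 0.08},{"delta_pos": [-0.24,-0.06,-0.18],"delta_rot": [0,0,0],"fingers": 0.08},{"delta_pos": [-0.24,-0.06,-0.18],"delta_rot": [0,0,0],"fingers": 0.08}]}}

```text
time: 25.05
tcp_pos: [436.1, -399.0, 247.2]
tool_rot: [-3.141, 0.002, 1.509]
force: [0.7, 0.6, -0.3]
opening: 0.938
```

```bash
python3 look.py s13; python3 -c "
from h import *
im=viewer.camera('top')[:,:,::-1]; cv2.imwrite('pics/t13.png',cv2.resize(im[120:320,70:420],None,fx=2.2,fy=2.2))"
```

```text
[ 1.096  0.485 -0.59   1.659  0.3    1.088  1.927] [ 436.1 -399.   247.2] [-3.141e+00  2.000e-03  1.509e+00] 25.05 0.938 [ 0.7  0.6 -0.3]
cmd [ 511.7 -157.4   66.5] [-3.142 -0.     1.516]
```

View pics/s13.png

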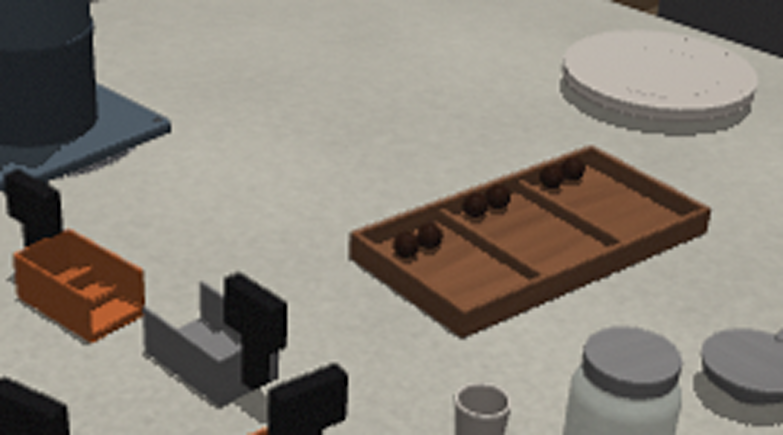

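View pics/t13.png

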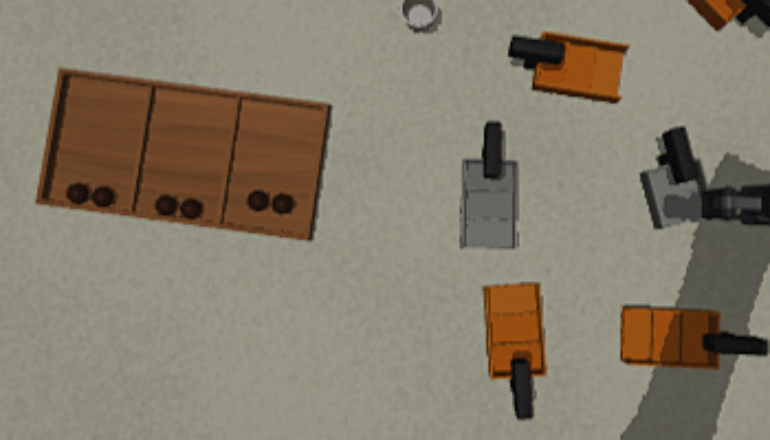

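The top view shows two balls per section, at crop pixels (77,194)/(103,196), (166,205)/(191,208) and (258,201)/(283,203). The empty shaker stands at (489,203), well clear of the tray, and no ball has moved since the earlier frames.

```bash
python3 -c "
from workcell import ticket
print(ticket.finish_job())"
```

```text
the job is handed in; nothing more can be done
None
```

I gripped the steel shaker by its handle and carried it level to the tray. I then poured one pair of balls into each section, at tilts of up to about 15°, 25° and 40°. After that I set the empty shaker back upright on its original spot, let go and backed off. I handed the job in at about 25 s of the 72 s allowed; no verdict was reported.

My last pictures, from both cameras, showed:
- **Balls:** two lie in each section, against the tray's robot-side wall. They had not visibly moved since the frames before, and none was in the shaker or outside the tray.
- **Shaker:** it is empty and upright. It stands on the shelf more than 150 mm clear of the tray.
- **Tray:** it looks where it was at the start. I judged this by eye and did not measure it again after pouring.

No check failed or disagreed.

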